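Wring the ceramic gauge block onto the reference block

ROBOT

A 7-joint arm with a two-finger parallel gripper is mounted at the origin on the work surface. World frame = base frame: x ahead of the robot, y to its left, z up, the work surface at z = 0. Lengths are in mm, angles in rad, forces in N, time in s.
With the tool pointing down it reaches from about 400 to 875 mm from the base axis. Payload 4.4 kg.
Tool frame: the origin (TCP) lies on the centre line of the jaws, within the pads' length; the fingertips stand 14 mm ahead of it and the grasp point (between the pads) lies 5 mm behind it; z points along the fingers, x is the direction in which the jaws open and shut, and the axes are right-handed (so a half turn about z gives the same grasp; the last joint's range is limited). The gripper opens to 85 mm and grips with 20 to 120 N. Pads are 22 mm wide; open, the fingers measure 114 mm over their backs; the gripper's body (76 mm by 85 mm) begins 54 mm behind the grasp point. The pads swing forward as they close: fully open they stand 13 mm farther back than shut.
Start: joints at [-0.066, 0.628, 0.038, 1.517, -0.027, 0.996, -0.02], TCP at [650.014, 0.027, 245.313] pointing down, gripper open.
Joint ranges: [-3.06, 3.06], [-0.37, 2.12], [-1.25, 1.32], [0.18, 2.47], [-1.1, 4.24], [0.23, 1.98], [-2.94, 2.94]. Speed limits (rad/s): [2.57, 2.57, 3.14, 3.14, 3.14, 3.14, 3.14].

INTERFACE

Orientations are given as [roll, pitch, yaw] about the fixed x, y, z axes, in that order (R = Rz(yaw) Ry(pitch) Rx(roll)).
In Python, from cell import ctrl gives the robot as it stands.
- The arm moves only by the tool send_rows, never from a script. Its argument "commands" is a list of rows, each a list of 5 numbers: the finger opening in mm, from 0 to 85.4, then the shift along the tool's x, y, z in mm, then the turn about the tool's z in degrees. In form: [[grip, x, y, z, roll], ...]. A call has 1 to 5 rows; each row is the pose to reach, as a shift and turn from the pose measured when the call began, along the tool's axes at that moment; what a row does not reach only later rows make up. A row lasts 1/10 s, in which the tool goes at most 50 mm and 8.59 degrees, less where a joint would pass 70% of its speed; a pose out of reach is approached as far as the arm can. A call with a gripper value outside its range is refused whole. The fingers move at their own pace and stop on an object; the grip force is fixed at half the most. Time passes only in rows, so rows that repeat a pose let the fingers close. It gives the time, the measured TCP pose, the force and the opening at its end, in the units of the state.
- ctrl.read_state(): the state, without advancing time (a new reading comes with each control period).
- ctrl.get_image(name): name is "scene" or "side" or "wrist"; returns the picture (420x560x3 uint8, red, green, blue); there is no depth.
- ctrl.camera_params(name): a dict with "fx", "fy", "cx", "cy" (pixels), "cam_to_world" (4x4, takes a point from camera to world coordinates). Camera axes: x right, y down, z forward; pixel columns grow to the right and rows downward; lengths in mm; the calibration is good to about 2 mm. A picture is of the moment at which its call begins: read the wrist's pose just before it. camera_params takes no time and is no camera call; for the wrist camera it gives the pose at the moment of the call.
- ctrl.finish_job(): hands the job in, once; it reports no verdict.
The state is a dict: "clock": time; "qpos": joint angles; "qd": joint speeds; "tau": joint torques, N m; "eef_pos": TCP position; "tool_rot": TCP orientation; "force": force on the tool from outside, world axes, zero at the start; "torque": the same for the moment, N m; "width": finger opening in mm.
Only numpy, scipy, OpenCV 4.12 (cv2) and the standard library are available. Lean on these libraries where they do the work, as an engineer would, in place of code of your own. Each camera call takes 0.05 s, during which the arm holds its last target.

TASK

Build the gauge stack for setting the stirrer gap: wring the white ceramic block onto the bright steel reference block that stands on the dark base plate. Set it down flat on the steel block, lined up lengthwise but with about half its length overhanging one end (either end will do), then slide it along in contact until the two faces cover each other fully, and let go; never lower it from straight above onto its final place. Leave the green and the black block where they lie.

Things in the scene. Friction and masses are not known exactly. Their poses are not given: they have to be found in the camera images.
- white_mid (a point): Loose white ceramic gauge block, 70 mm long (x) x 32 mm wide (y) x 24 mm thick (z), 0.2 to 0.42 kg, lying flat on the table. The point is its centre, 12 mm above its underside. Grip it across its 32 mm width.
- ref_top (a point): Centre of the top face of the fixed bright steel reference block, whose face is 70 mm long (x) x 32 mm wide (y), z up. The face is 40 mm above the table; the block's sides drop 30 mm to a dark base plate 110 x 75 mm and 10 mm thick. Plate and block are bolted down and do not move. Covered fully, the white block's centre is 12 mm above this point. Nothing fences the ends or sides; the faces slide dry and do not stick.
- green_mid (a point): Loose green block of the same size, 70 x 32 x 24 mm; the point is its centre. Not to be used; stays where it is.
- dark_mid (a point): Loose black block of the same size, 70 x 32 x 24 mm; the point is its centre. Not to be used; stays where it is.

How it is judged (in metres and radians):
On the way:
1. the white block lies flat on the reference block, lined up, overhanging one end by 18 to 55 mm (z of white_mid in the frame of ref_top between 0.009 and 0.016 m and angle between the x axis of white_mid and the x axis of ref_top, either way round below 0.2 rad and angle between the z axis of white_mid and the z axis of ref_top, either way round below 0.1 rad and y of white_mid in the frame of ref_top between -0.015 and 0.015 m and (x of white_mid in the frame of ref_top between 0.018 and 0.055 m or x of white_mid in the frame of ref_top between -0.055 and -0.018 m)), for 0.1 s.
At the end, for the whole second after the job is handed in: The white block lies flat on the reference block's top face (centre 9 to 16 mm above it, within 0.1 rad of level), centred within 12 mm and lined up within 0.2 rad (z of white_mid in the frame of ref_top between 0.009 and 0.016 m and angle between the x axis of white_mid and the x axis of ref_top, either way round below 0.2 rad and angle between the z axis of white_mid and the z axis of ref_top, either way round below 0.1 rad and horizontal distance between white_mid and ref_top below 0.012 m); the robot touches nothing.
It fails at once if the white block is lowered onto, or lifted above, its final place: its centre within 14 mm of the face's centre seen from above and raised 6 to 40 mm off the face (horizontal distance between white_mid and ref_top below 0.014 m and z of white_mid in the frame of ref_top between 0.018 and 0.052 m).
It fails at once if the green block is moved more than 15 mm (distance of green_mid from where it was at the start of the episode above 0.015 m).
It fails at once if the black block is moved more than 15 mm (distance of dark_mid from where it was at the start of the episode above 0.015 m).
It also fails if it takes over 40 s, if anything falls off the work surface, if the arm or the gripper's body presses on something with over 40 N, if the wrist force passes 120 N, or if a joint passes its speed limit or range.

## Working session

There is one attempt and no reset: what is moved stays moved. The work goes in short steps, Python scripts to look and compute and a tool call to move; the robot and the scene stay as the last step left them, time stands still between calls to the robot, and variables do not carry over. Pictures are saved under pics/ and viewed, and the job is handed in when it is done.

Besides the shell and the picture viewer there is one more tool, called after "Call:" as name([rows], argument=value, ...), one row to a line, values as JSON. send_rows: Moves the arm, as the interface text tells. Its arguments: {"type":"object","properties":{"commands":{"type":"array"}},"required":["commands"]}

```bash
mkdir -p pics; ls
python3 - <<'E'
from cell import ctrl
import cv2,numpy as np
for n in ["scene","side","wrist"]:
    p=ctrl.camera_params(n); print(n,p["fx"],p["cx"],p["cy"],np.round(p["cam_to_world"],3).tolist())
    cv2.imwrite(f"pics/{n}0.png",ctrl.get_image(n)[:,:,::-1])
s=ctrl.read_state();print(s["clock"],s["eef_pos"],s["tool_rot"],s["width"])
E
```

```text
pics
scene 448.6514022138978 277.1100896101065 205.23000746602986 [[-0.494, 0.576, -0.652, 1030.029], [0.869, 0.345, -0.354, 243.675], [0.021, -0.741, -0.671, 537.521], [0.0, 0.0, 0.0, 1.0]]
side 466.27315877198106 277.9189871708169 214.1818274546651 [[-0.741, -0.509, 0.438, 215.022], [-0.671, 0.559, -0.487, 418.453], [0.003, -0.655, -0.756, 687.607], [0.0, 0.0, 0.0, 1.0]]
wrist 349.2815994934641 284.5310533424343 204.16467378667465 [[1.0, -0.0, -0.002, 649.693], [-0.001, -0.949, -0.315, 82.581], [-0.002, 0.315, -0.949, 371.374], [0.0, 0.0, 0.0, 1.0]]
0.15 [6.49558506e+02 2.74355985e-02 2.44599513e+02] [ 3.14156769e+00  1.45181248e-03 -1.15007176e-05] 85.69385785038735
```

View pics/scene0.png

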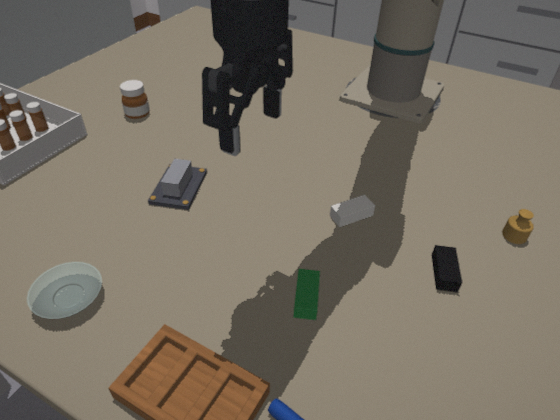

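View pics/side0.png

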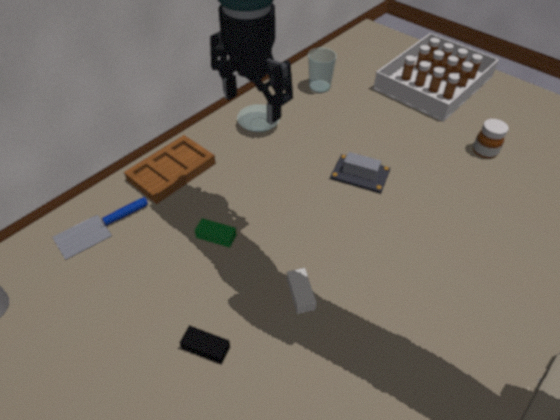

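View pics/wrist0.png

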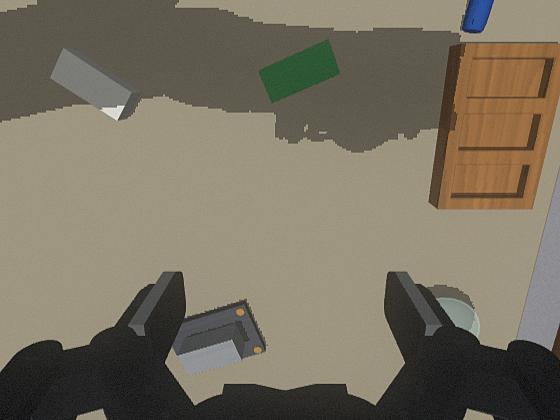

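The wrist view shows the white block at about (95,84), the green block at (300,72), and the steel block at (210,350) on its plate, partly hidden by a finger. I'll crop in on the details.

Run:
```python
import cv2,numpy as np
w=cv2.imread("pics/wrist0.png");s=cv2.imread("pics/scene0.png");d=cv2.imread("pics/side0.png")
f=lambda im,x,y:cv2.resize(im[y:y+75,x:x+100],None,fx=4,fy=4,interpolation=cv2.INTER_NEAREST)
a=np.vstack([np.hstack([f(w,45,45),f(w,170,300)]),np.hstack([f(s,135,140),f(d,315,130)])])
cv2.imwrite("pics/crop1.png",a)
a=np.vstack([np.hstack([f(s,305,175),f(d,250,255)])])
cv2.imwrite("pics/crop2.png",a)
```

```text
(no output)
```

View pics/crop1.png

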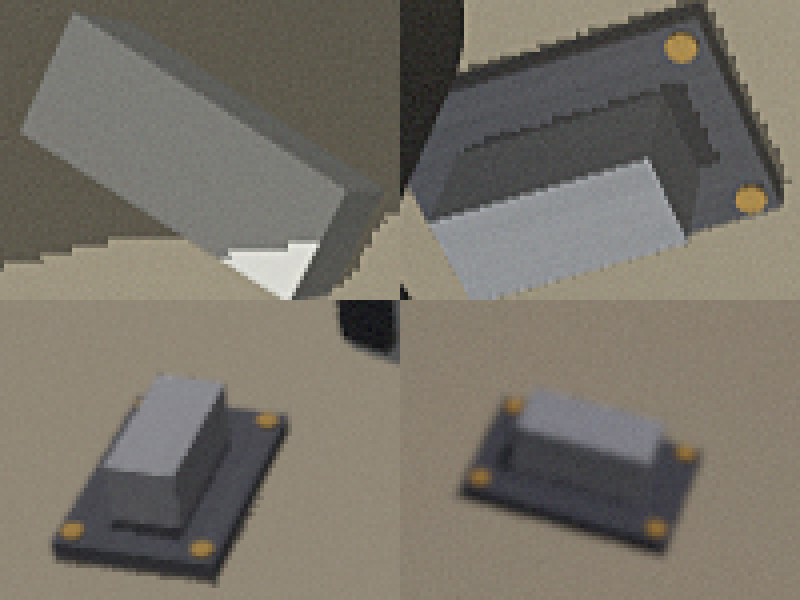

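View pics/crop2.png

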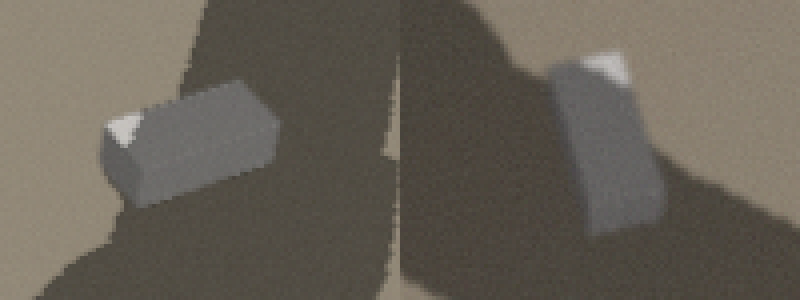

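```bash
cat > h.py <<'E'
import numpy as np
from cell import ctrl
def cast(cp,pts,z):
    T=np.array(cp["cam_to_world"]);o=[]
    for u,v in pts:
        d=T[:3,:3]@[(u-cp["cx"])/cp["fx"],(v-cp["cy"])/cp["fy"],1]
        o.append((T[:3,3]+d*(z-T[2,3])/d[2])[:2])
    return np.array(o)
def rect(P):  # pts in order: a,b,c,d with ab, cd long
    l=(P[1]-P[0]+P[2]-P[3])/2; w=(P[2]-P[1]+P[3]-P[0])/2
    return P.mean(0).round(1),"yaw",np.degrees(np.arctan2(l[1],l[0])).round(1),np.degrees(np.arctan2(w[1],w[0])).round(1),"len",np.linalg.norm(l).round(1),np.linalg.norm(w).round(1)
E
python3 - <<'E'
from h import *
W,S,D=[ctrl.camera_params(n) for n in("wrist","scene","side")]
print("white",rect(cast(W,[(63.8,48.2),(130.8,92.5),(117.8,119.7),(50.3,77.8)],24)))
print("refW",rect(cast(W,[(176.8,355.5),(231.8,339.5),(241.8,360),(188.8,374.5)],40)))
print("refS",rect(cast(S,[(175,158.8),(161.2,182),(180,183.2),(190.8,160.8)],40)))
print("refD",rect(cast(D,[(348.8,152),(380.8,161.8),(378.8,170.8),(343.8,162.5)],40)))
print("green",cast(W,[(300,72)],24))
print("dark scene",cast(S,[(446,265)],24),"dark side",cast(D,[(206,342)],24))
s=ctrl.read_state();print(s["clock"],s["eef_pos"],s["tool_rot"])
E
```

```text
white (array([467.1,  85.3]), 'yaw', np.float64(-34.2), np.float64(-123.8), 'len', np.float64(68.5), np.float64(30.4))
refW (array([ 561.4, -217. ]), 'yaw', np.float64(18.8), np.float64(-69.0), 'len', np.float64(68.4), np.float64(30.6))
refS (array([ 559. , -218.1]), 'yaw', np.float64(20.3), np.float64(112.6), 'len', np.float64(67.7), np.float64(31.7))
refD (array([ 557.7, -220.5]), 'yaw', np.float64(-160.3), np.float64(112.2), 'len', np.float64(70.4), np.float64(31.1))
green [[663.72307585  96.74917177]]
dark scene [[516.78390116 256.87977201]] dark side [[508.12936202 255.16401875]]
0.15 [6.49558506e+02 2.74355985e-02 2.44599513e+02] [ 3.14156769e+00  1.45181248e-03 -1.15007176e-05]
```

Call:
send_rows([
  [85, -22, 48, 0, 0],
  [85, -44, 95, 0, 0],
  [85, -66, 140, 0, 0],
  [85, -90, 180, 0, 0],
  [85, -90, 180, 0, 0],
])

```text
clock: 0.65
eef_pos: [554.6, -189.1, 244.7]
tool_rot: [3.136, 0.005, -0.012]
force: [-0.2, -1.0, 0.1]
width: 84.9
```

Run:
```python
from h import *
import cv2
s=ctrl.read_state();p=ctrl.camera_params("wrist");im=ctrl.get_image("wrist")
print(s["clock"],s["eef_pos"],s["tool_rot"],s["qd"].round(3) if hasattr(s["qd"],"round") else s["qd"])
np.save("w1.npy",np.array(p["cam_to_world"]))
cv2.imwrite("pics/wrist1.png",im[:,:,::-1])
```

```text
0.65 [ 554.60371233 -189.06551816  244.68158527] [ 3.13624085  0.00527812 -0.01228531] [-0.047  0.01  -0.087 -0.031 -0.053 -0.01  -0.026]
```

View pics/wrist1.png

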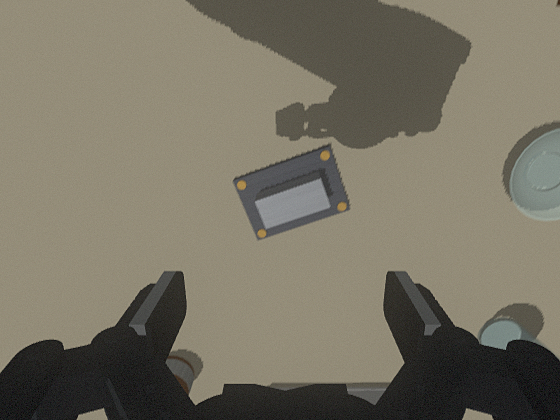

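The steel block's top face is fully visible at about (292,204). I'll segment it.

Run:
```python
from h import *
import cv2
im=cv2.imread("pics/wrist1.png").astype(int)
b,g,r=im[...,0],im[...,1],im[...,2]
m=((b>r)&(b>115)).astype(np.uint8); m[:140]=0;m[250:]=0;m[:,:220]=0;m[:,360:]=0
m=cv2.morphologyEx(m,cv2.MORPH_OPEN,np.ones((3,3)))
cs,_=cv2.findContours(m,cv2.RETR_EXTERNAL,cv2.CHAIN_APPROX_NONE)
c=max(cs,key=cv2.contourArea);print(cv2.contourArea(c))
cp=dict(ctrl.camera_params("wrist"));cp["cam_to_world"]=np.load("w1.npy")
P=cast(cp,c[:,0,:].astype(float),40).astype(np.float32)
print(cv2.minAreaRect(P))
M=cv2.moments(m,True);print(cast(cp,[(M['m10']/M['m00'],M['m01']/M['m00'])],40))
```

```text
1984.5
((561.0083618164062, -217.6287078857422), (70.11946105957031, 31.91010093688965), 19.261810302734375)
[[ 561.13577581 -217.31209982]]
```

Call:
send_rows([
  [85, -15, -48, 0, -8],
  [85, -30, -96, 0, -16],
  [85, -46, -144, 0, -24],
  [85, -62, -192, 0, -32],
  [85, -78, -240, 0, -40],
])

```text
clock: 1.2
eef_pos: [480.7, 56.9, 244.6]
tool_rot: [-3.141, 0.003, 0.697]
force: [0.5, 0.3, 0.3]
width: 85.1
```

Call:
send_rows([
  [85, 4, -16, 0, -8],
  [85, 8, -30, 40, -16],
  [85, 8, -30, 80, -16],
  [85, 8, -30, 80, -16],
])

```text
clock: 1.6
eef_pos: [463.9, 85.9, 161.0]
tool_rot: [-3.133, 0.009, 0.98]
force: [-0.8, -0.2, -0.8]
width: 84.9
```

Run:
```python
from h import *
import cv2
s=ctrl.read_state();p=ctrl.camera_params("wrist");im=ctrl.get_image("wrist")
print(s["clock"],s["eef_pos"],s["tool_rot"])
np.save("w2.npy",np.array(p["cam_to_world"]))
cv2.imwrite("pics/wrist2.png",im[:,:,::-1])
```

```text
1.6 [463.86651602  85.89177406 161.00617036] [-3.13304699  0.00876501  0.9797487 ]
```

View pics/wrist2.png

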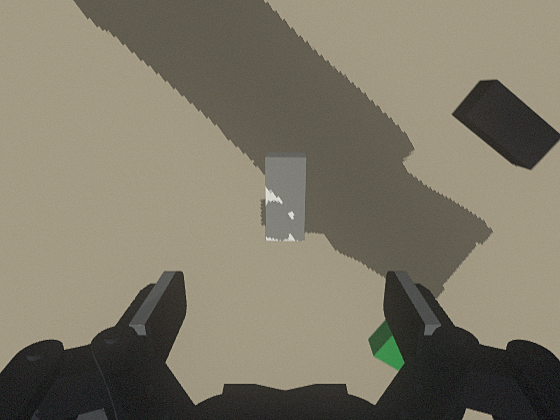

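The white block's top face spans roughly (265,157) to (305,241), centred between the jaws.

Run:
```python
from h import *
import cv2
im=cv2.imread("pics/wrist2.png")
hsv=cv2.cvtColor(im,cv2.COLOR_BGR2HSV)
m=((hsv[...,1]<32)&(hsv[...,2]>90)).astype(np.uint8); m[:140]=0;m[260:]=0;m[:,:240]=0;m[:,340:]=0
m=cv2.morphologyEx(cv2.morphologyEx(m,cv2.MORPH_CLOSE,np.ones((3,3))),cv2.MORPH_OPEN,np.ones((5,5)))
cs,_=cv2.findContours(m,cv2.RETR_EXTERNAL,cv2.CHAIN_APPROX_NONE)
c=max(cs,key=cv2.contourArea);print(cv2.contourArea(c),cv2.boundingRect(c))
cp=dict(ctrl.camera_params("wrist"));cp["cam_to_world"]=np.load("w2.npy")
print(cv2.minAreaRect(cast(cp,c[:,0,:].astype(float),24).astype(np.float32)))
print(rect(cast(cp,[(265,157),(265.5,240.5),(304.5,241),(306,156.5)],24)))
```

```text
3454.0 (265, 152, 42, 89)
((463.59320068359375, 86.485107421875), (31.834510803222656, 73.06517028808594), 55.48276901245117)
(array([465.5,  85.5]), 'yaw', np.float64(-34.2), np.float64(56.2), 'len', np.float64(69.7), np.float64(31.7))
```

Call:
send_rows([
  [85, 0, 1.5, 45, 0],
  [85, 0, 1.5, 90, 0],
  [85, 0, 1.5, 125, 0],
  [85, 0, 1.5, 144, 0],
  [85, 0, 1.5, 144, 0],
])

```text
clock: 2.15
eef_pos: [466.1, 84.6, 18.5]
tool_rot: [-3.135, 0.008, 0.978]
force: [0.2, 0.6, 0.2]
width: 85.1
```

Call:
send_rows([
  [25, 0, 0, 1.5, 0],
  [25, 0, 0, 1.5, 0],
  [25, 0, 0, 1.5, 0],
  [25, 0, 0, 1.5, 0],
  [25, 0, 0, 1.5, 0],
])

```text
clock: 2.65
eef_pos: [466.7, 84.3, 18.4]
tool_rot: [-3.137, 0.007, 0.978]
force: [-1.4, -1.0, 8.8]
width: 30.9
```

Call:
send_rows([
  [25, 0, 0, 0, 0],
  [25, 0, 0, 0, 0],
  [25, 0, 0, 0, 0],
])

```text
clock: 2.95
eef_pos: [466.7, 84.3, 18.5]
tool_rot: [-3.137, 0.007, 0.978]
force: [-0.3, 0.1, -2.8]
width: 30.8
```

Call:
send_rows([
  [25, 0, 0, -15, 0],
  [25, 0, 0, -50, 0],
  [25, 0, 0, -85, 0],
  [25, 0, 0, -100, 0],
  [25, 0, 0, -100, 0],
])

```text
clock: 3.45
eef_pos: [468.8, 84.9, 120.3]
tool_rot: [-3.14, 0.004, 0.977]
force: [0.7, 0.3, -3.5]
width: 30.8
```

Run:
```python
from h import *
import cv2
s=ctrl.read_state();p=ctrl.camera_params("wrist");im=ctrl.get_image("wrist")
print(s["clock"],s["eef_pos"],s["tool_rot"],s["force"],s["width"])
np.save("w3.npy",np.array(p["cam_to_world"]))
cv2.imwrite("pics/wrist3.png",im[:,:,::-1])
```

```text
3.45 [468.8218966   84.87442027 120.28352292] [-3.13992087  0.00355319  0.97745709] [ 0.68271542  0.25969179 -3.52229624] 30.840401006581754
```

View pics/wrist3.png

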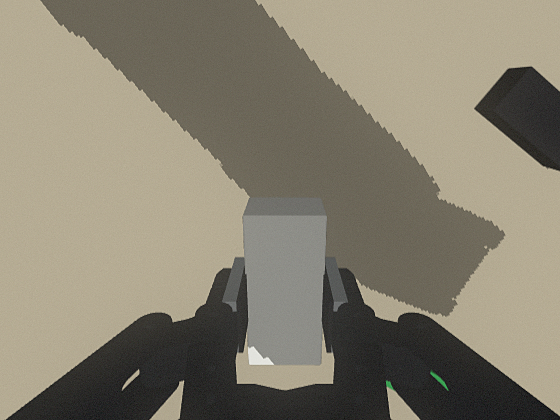

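Run:
```python
from h import *
cp=dict(ctrl.camera_params("wrist"));cp["cam_to_world"]=np.load("w3.npy")
for z in(123,125.8,128):
  P=cast(cp,[(243,216),(247,365),(322,365),(327,215.5)],z);print(z,rect(P),np.linalg.norm(P[0]-P[3]),np.linalg.norm(P[1]-P[2]))
```

```text
123 (array([468.7,  86.3]), 'yaw', np.float64(-34.2), np.float64(56.2), 'len', np.float64(70.3), np.float64(32.5)) 31.843682473002236 33.18435901794669
125.8 (array([467.2,  87.3]), 'yaw', np.float64(-34.2), np.float64(56.2), 'len', np.float64(68.8), np.float64(31.8)) 31.12636188543667 32.4368379380929
128 (array([466. ,  88.1]), 'yaw', np.float64(-34.2), np.float64(56.2), 'len', np.float64(67.5), np.float64(31.2)) 30.562752852349394 31.849499946779115
```

Call:
send_rows([
  [25, -30, 31, 0, -7],
  [25, -62, 63, 0, -15],
  [25, -94, 96, 0, -23],
  [25, -127, 129, 0, -31],
  [25, -160, 162, 0, -39],
])

```text
clock: 4.0
eef_pos: [511.7, -140.1, 117.3]
tool_rot: [-3.133, 0.001, 1.664]
force: [1.7, 0.2, -1.8]
width: 30.8
```

Run:
```python
from h import *
s=ctrl.read_state();print(s["clock"],s["eef_pos"],s["tool_rot"],s["qpos"],s["width"])
y=s["tool_rot"][2];d=np.array([532.7,-227.4])-s["eef_pos"][:2]
print(d@[np.cos(y),np.sin(y)],d@[np.sin(y),-np.cos(y)],109.3-np.degrees(y))
```

```text
4.0 [ 511.7354431  -140.13478434  117.33798361] [-3.13256667e+00  6.12192168e-04  1.66443381e+00] [ 0.54395128  0.69585876 -0.50789856  1.94810095  0.54883095  0.64660374
  1.34775753] 30.76477036336107
-88.84312627669473 12.713356135946462 13.934967363976014
```

Call:
send_rows([
  [25, -40, 6, 0, -7],
  [25, -75, 11, 0, -14],
  [25, -89, 12.5, 0, -14],
  [25, -89, 12.5, 0, -14],
])

```text
clock: 4.4
eef_pos: [531.2, -230.0, 115.0]
tool_rot: [-3.13, -0.003, 1.902]
force: [-0.6, 0.6, -3.3]
width: 30.5
```

Run:
```python
from h import *
import cv2
s=ctrl.read_state();p=ctrl.camera_params("wrist");im=ctrl.get_image("wrist")
print(s["clock"],s["eef_pos"],s["tool_rot"],s["force"],s["width"])
np.save("w4.npy",np.array(p["cam_to_world"]))
cv2.imwrite("pics/wrist4.png",im[:,:,::-1])
a=ctrl.get_image("scene")[:,:,::-1][90:240,80:280]
cv2.imwrite("pics/scene4.png",cv2.resize(a,None,fx=4,fy=4))
```

```text
4.4 [ 531.1622388  -230.00568142  115.0200325 ] [-3.13022679 -0.00316933  1.90249789] [-0.58125924  0.5658641  -3.28802948] 30.474614368941573
```

View pics/wrist4.png

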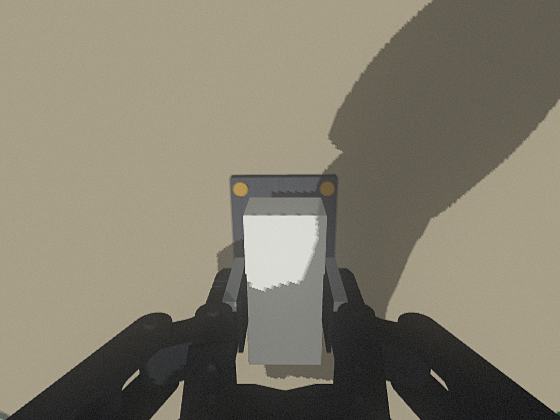

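View pics/scene4.png

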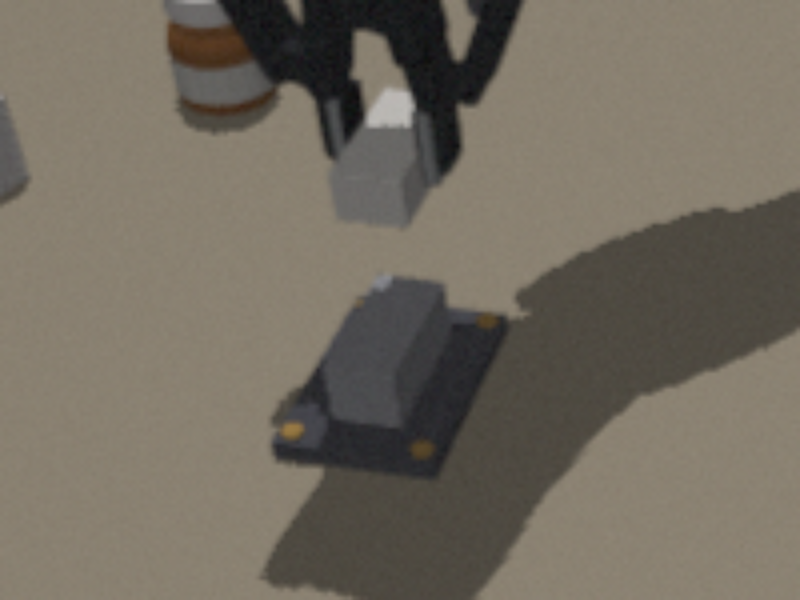

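The block is held level and lined up over the far-from-camera end. Next I'll lower it to just above contact.

Call:
send_rows([
  [25, 1.5, 2, 15, 0],
  [25, 2, 2, 32, 0],
  [25, 2, 2, 46, 0],
  [25, 2, 2, 50, 0],
  [25, 2, 2, 50, 0],
])

```text
clock: 5.0
eef_pos: [531.9, -221.9, 65.1]
tool_rot: [-3.13, -0.006, 1.91]
force: [0.4, 0.1, -2.6]
width: 30.7
```

Call:
send_rows([
  [25, 0, 0, 1, 0],
  [25, 0, 0, 2, 0],
  [25, 0, 0, 3, 0],
])

```text
clock: 5.3
eef_pos: [532.1, -222.0, 62.5]
tool_rot: [-3.131, -0.005, 1.91]
force: [-0.3, 0.0, -2.6]
width: 30.6
```

Call:
send_rows([
  [25, -3, -0.5, 0, 0],
  [25, -5, -1, 0, 0],
  [25, -5, -1, 0, 0],
  [25, -5, -1, 0, 0],
])

```text
clock: 5.7
eef_pos: [532.8, -227.3, 62.6]
tool_rot: [-3.131, -0.005, 1.91]
force: [0.2, -0.1, -2.3]
width: 30.7
```

Call:
send_rows([
  [25, 0, 0, 1, 0],
  [25, 0, 0, 2, 0],
  [25, 0, 0, 2, 0],
])

```text
clock: 6.0
eef_pos: [532.7, -227.2, 60.4]
tool_rot: [-3.131, -0.005, 1.91]
force: [-0.0, -1.0, -2.4]
width: 30.7
```

Call:
send_rows([
  [25, 0, 0, 1, 0],
  [25, 0, 0, 1.5, 0],
  [25, 0, 0, 1.5, 0],
])

```text
clock: 6.3
eef_pos: [532.6, -227.1, 58.9]
tool_rot: [-3.131, -0.005, 1.91]
force: [0.4, 0.7, -2.9]
width: 30.9
```

Call:
send_rows([
  [25, 0, 0, 1, 0],
  [25, 0, 0, 1.5, 0],
  [25, 0, 0, 1.5, 0],
])

```text
clock: 6.6
eef_pos: [532.6, -227.1, 58.6]
tool_rot: [-3.13, -0.005, 1.91]
force: [-3.7, 1.4, 7.6]
width: 31.0
```

Contact shows at TCP z 58.6, where the force rose by about 10 N. I'll look at it from outside.

Run:
```python
from h import *
import cv2
f=lambda im,x,y:cv2.resize(im[y:y+110,x:x+100,::-1],None,fx=4,fy=4)
a=f(ctrl.get_image("scene"),125,110);b=f(ctrl.get_image("side"),315,90)
cv2.imwrite("pics/c5.png",np.hstack([a,b]));s=ctrl.read_state();print(s["clock"],s["eef_pos"],s["force"])
```

```text
6.7 [ 532.60136195 -227.11944288   58.60688143] [-2.97940905  1.02836508  7.20331341]
```

View pics/c5.png

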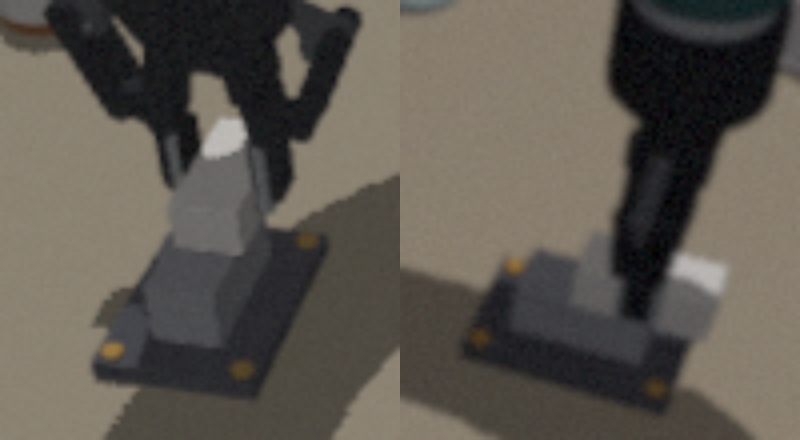

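Call:
send_rows([
  [25, 0, 3, 0, 0],
  [25, 0, 7, 0, 0],
  [25, 0, 11, 0, 0],
  [25, 0, 14, 0, 0],
  [25, 0, 14, 0, 0],
])

```text
clock: 7.2
eef_pos: [545.3, -223.0, 58.7]
tool_rot: [-3.128, -0.004, 1.909]
force: [-5.4, -1.3, 5.2]
width: 30.8
```

Call:
send_rows([
  [25, 0, 4, 0.3, 0],
  [25, 0, 8, 0.3, 0],
  [25, 0, 13, 0.3, 0],
  [25, 0, 18, 0.3, 0],
  [25, 0, 19, 0.3, 0],
])

```text
clock: 7.7
eef_pos: [562.6, -217.5, 58.7]
tool_rot: [-3.126, -0.003, 1.909]
force: [-6.4, -2.7, 9.3]
width: 30.7
```

Run:
```python
from h import *
import cv2
s=ctrl.read_state();p=ctrl.camera_params("wrist");w=ctrl.get_image("wrist")
np.save("w6.npy",np.array(p["cam_to_world"]))
cv2.imwrite("pics/wrist6.png",w[:,:,::-1])
f=lambda im,x,y:cv2.resize(im[y:y+110,x:x+100,::-1],None,fx=4,fy=4)
a=f(ctrl.get_image("scene"),125,110);b=f(ctrl.get_image("side"),315,90)
cv2.imwrite("pics/c6.png",np.hstack([a,b]));s=ctrl.read_state();print(s["clock"],s["eef_pos"],s["tool_rot"],s["force"])
```

```text
7.85 [ 562.61986856 -217.46365937   58.69147217] [-3.12613702e+00 -2.99518380e-03  1.90876042e+00] [-5.19038486 -2.64748411  7.65285373]
```

View pics/c6.png

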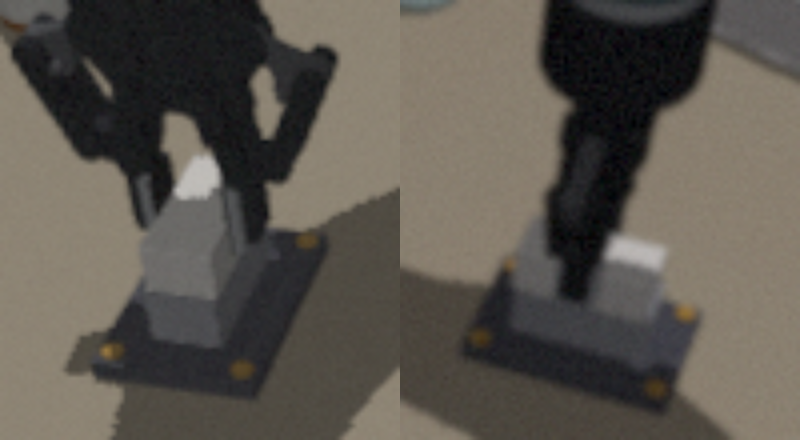

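View pics/wrist6.png

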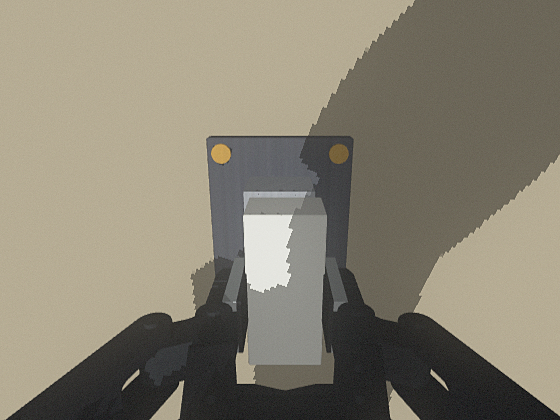

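Run:
```python
from h import *
import cv2
cp=dict(ctrl.camera_params("wrist"));cp["cam_to_world"]=np.load("w6.npy")
a=np.radians(19.3);R=np.array([[np.cos(a),np.sin(a)],[-np.sin(a),np.cos(a)]])
g=lambda p,z:((cast(cp,p,z)-[561,-217.5])@R.T).round(1).tolist()
print("steel edge",g([(244,191.5),(310,191.5)],40)); print("white bottom edge",g([(248,198),(322,198)],40))
print("white top",g([(243,214.5),(247,364),(322,364),(327,214.5)],64), g([(285,289)],64))
im=cv2.imread("pics/wrist6.png")
cv2.imwrite("pics/w6c.png",cv2.resize(im[170:290,210:360],None,fx=5,fy=5,interpolation=cv2.INTER_NEAREST))
```

```text
steel edge [[-36.8, -17.0], [-36.8, 11.7]]
white bottom edge [[-33.8, -15.4], [-33.8, 17.1]]
white top [[-34.6, -14.9], [33.8, -15.6], [33.9, 16.8], [-34.5, 16.4]] [[-3.0, 0.7]]
```

View pics/w6c.png

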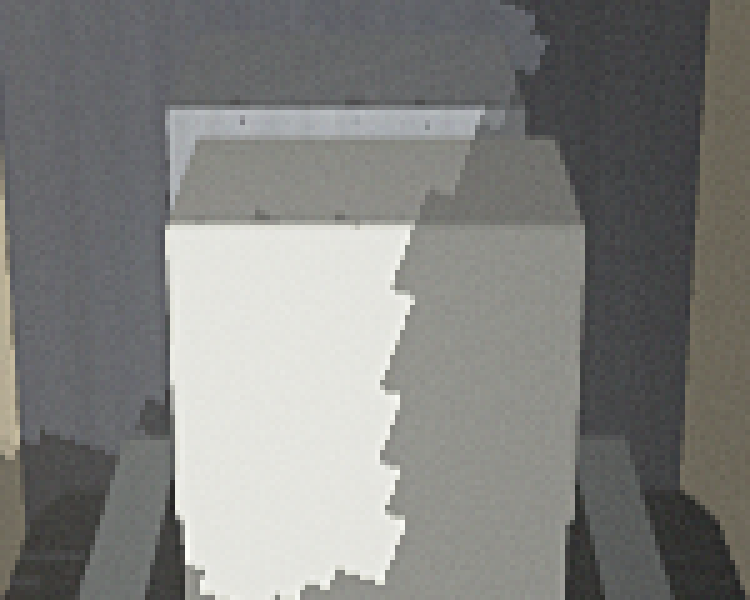

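The white block sits about 3 mm past centre lengthwise and 2.4 mm off sideways. I'll trim that out while still in contact.

Call:
send_rows([
  [25, -1, -1.5, 0, 0],
  [25, -2.5, -3, 0, 0],
  [25, -2.5, -3, 0, 0],
])

```text
clock: 8.15
eef_pos: [561.6, -220.4, 58.8]
tool_rot: [-3.128, -0.003, 1.909]
force: [0.8, 0.3, -0.2]
width: 30.5
```

Run:
```python
from h import *
import cv2
s=ctrl.read_state();p=ctrl.camera_params("wrist");im=ctrl.get_image("wrist")
print(s["clock"],s["eef_pos"],s["force"])
cv2.imwrite("pics/w7c.png",cv2.resize(im[170:290,210:360,::-1],None,fx=5,fy=5,interpolation=cv2.INTER_NEAREST))
```

```text
8.15 [ 561.58013037 -220.43811138   58.78036451] [ 0.82610086  0.28243603 -0.20306634]
```

View pics/w7c.png

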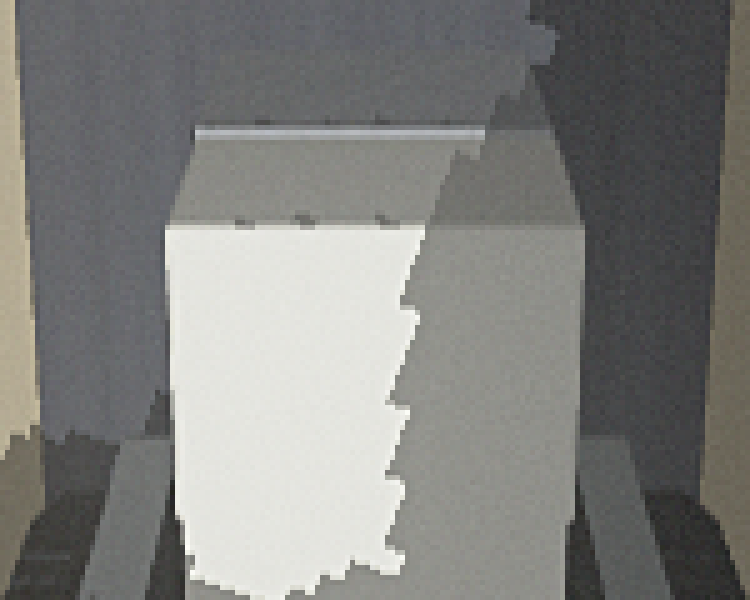

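It's now aligned: edges flush sideways, about 1 mm off lengthwise. Releasing.

Call:
send_rows([
  [40, 0, 0, 0, 0],
  [60, 0, 0, 0, 0],
  [85, 0, 0, 0, 0],
  [85, 0, 0, 0, 0],
  [85, 0, 0, 0, 0],
])

```text
clock: 8.7
eef_pos: [561.5, -220.5, 58.8]
tool_rot: [-3.128, -0.003, 1.909]
force: [0.8, 0.1, 0.7]
width: 85.0
```

Call:
send_rows([
  [85, 0, 0, -10, 0],
  [85, 0, 0, -40, 0],
  [85, 0, 0, -80, 0],
  [85, 0, 0, -120, 0],
  [85, 0, -30, -120, 0],
])

```text
clock: 9.2
eef_pos: [542.2, -228.1, 185.8]
tool_rot: [3.141, 0.003, 1.913]
force: [0.4, -0.0, 0.6]
width: 84.8
```

Call:
send_rows([
  [85, 0, -10, 0, 0],
  [85, 0, -10, 0, 0],
  [85, 0, -10, 0, 0],
])

```text
clock: 9.5
eef_pos: [533.2, -231.2, 186.0]
tool_rot: [3.14, 0.003, 1.913]
force: [0.2, 0.3, -0.1]
width: 84.9
```

Run:
```python
from h import *
import cv2
s=ctrl.read_state();p=ctrl.camera_params("wrist");w=ctrl.get_image("wrist")
np.save("w8.npy",np.array(p["cam_to_world"]));cv2.imwrite("pics/wrist8.png",w[:,:,::-1])
f=lambda im,x,y:cv2.resize(im[y:y+110,x:x+100,::-1],None,fx=4,fy=4)
a=f(ctrl.get_image("scene"),125,110);b=f(ctrl.get_image("side"),315,90)
cv2.imwrite("pics/c8.png",np.hstack([a,b]));print(s["clock"],s["eef_pos"],s["tool_rot"],s["force"],s["width"])
```

```text
9.5 [ 533.23083727 -231.20064604  185.98117129] [3.14027212 0.00327227 1.91289478] [ 0.18809543  0.34285392 -0.10091465] 84.90085120298608
```

View pics/c8.png

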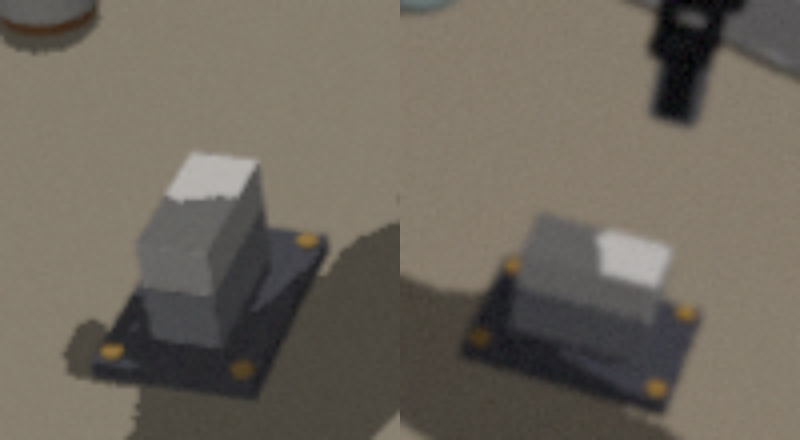

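View pics/wrist8.png

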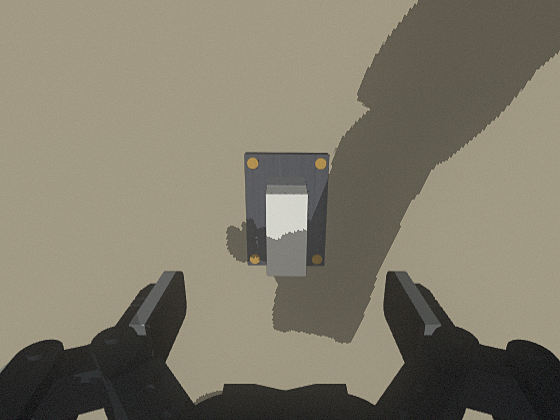

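```bash
python3 -c "
from cell import ctrl
print(ctrl.finish_job())"
```

```text
the job is handed in; nothing more can be done
None
```

The white block is wrung onto the steel reference block, released, and the job handed in; the clock read about 9.5 s of the 40 s allowed. `finish_job()` gave no verdict, so the result rests on my own checks below.

- **Setting down:** I gripped the white block across its width and set it flat on the steel block, with about 29 mm overhanging the end nearer the robot. Contact showed as a force rise of about 10 N. I left it there for about 0.1 s before sliding it.
- **Sliding:** I slid it along in contact. A wrist picture then showed it about 3 mm too far lengthwise and 2.4 mm off sideways, so I trimmed that out while still gripping it on the face. The vertical force was near zero by the end of the trim, and the tool height had changed by only 0.1 mm.
- **Last checks:** Just before release, the edges were flush sideways and about 1 mm off lengthwise. After release, all three cameras showed the block lying flat and lined up. The gripper was open and clear, with no force on it.
- **Earlier disagreement:** While the block was held in the air, the camera estimate of its top was about 2 mm lower than the grasp height implied. Contact came at the height the grasp implied.
- **Not re-measured:** I did not measure the green and black blocks again at the end; the arm worked well clear of both.

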